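# Tap a battery pack home on the hidden contact block of a charging cradle

## Robot

A 7-joint arm with a two-finger parallel gripper is mounted at the origin on the work surface. World frame = base frame: x ahead of the robot, y to its left, z up, the work surface at z = 0. Lengths are in m, angles in rad, forces in N, time in s.
With the tool pointing down it reaches from about 0.425 to 0.925 m from the base axis. Payload 6.8 kg.
Tool frame: the origin (TCP) lies at the very end of the fingers, on their centre line; the grasp point (between the pads) lies 19 mm behind it; z points along the fingers, y is the line along which they close (so a half turn about z gives the same grasp; the last joint's range is limited). The gripper opens to 85 mm and grips with 20 to 120 N. Pads are 22 mm wide; open, the fingers measure 114 mm over their backs; the gripper's body (76 mm by 85 mm) begins 54 mm behind the grasp point. The pads swing forward as they close: fully open they stand 13 mm farther back than shut.
Start: joints at [1.008, 0.477, 0.022, 1.555, -0.011, 1.109, -0.083], TCP at [0.297, -0.606, 0.231] pointing down, gripper open.
Joint ranges: [-2.96, 2.96], [-0.34, 2.1], [-1.41, 1.46], [0.24, 2.44], [-1.37, 4.51], [0.17, 1.92], [-2.96, 2.96]. Speed limits (rad/s): [2.39, 2.39, 3.14, 3.14, 3.14, 3.14, 3.14].

## Interface

Orientations are given as a unit quaternion [w, x, y, z].
In Python, from station import telemetry, viewer, job, search_frame, cut_out gives the robot as it stands. The module is installed in compiled form; this text tells all that it offers.
- The arm moves only by the shell command python3 -m crank 'ROWS' [FORCE]. ROWS is JSON, a list of rows, each an object with "delta_rot": the turn, a rotation vector about the tool's x, y, z in degrees, a list of three; "xyz": the shift along the tool's x, y, z in m, a list of three; "fingers": the gripper command: -1 is fully open, 1 is shut, values between are in proportion. In form: [{"delta_rot": [ax, ay, az], "xyz": [dx, dy, dz], "fingers": fingers}, ...]. A call has 1 to 10 rows; each row is the pose to reach, as a shift and turn from the pose commanded when the call began, along the tool's axes at that moment; what a row does not reach only later rows make up. A row lasts 1/10 s, in which the tool goes at most 50 mm and 8.59 degrees, less where a joint would pass 70% of its speed; a pose out of reach is approached as far as the arm can. A call with a gripper value outside its range is refused whole. The fingers move at their own pace and stop on an object; FORCE is the grip in N (left out, the last holds). Time passes only in rows, so rows that repeat a pose let the fingers close. It gives the time, the measured TCP pose, the force, the opening and the grip force at its end, in the units of the state.
- telemetry.get_obs(): the state, without advancing time (a new reading comes with each control period).
- viewer.read_camera(name): name is "scene" or "side" or "wrist"; returns a dict with "img" (420x560x3 uint8, red, green, blue), "fx", "fy", "cx", "cy" (pixels), "origin" and "rotation" of the camera in the world. Camera axes: x right, y up, looking along -z (the intrinsics and any distortion apply to the point x, -y, -z); pixel columns grow to the right and rows downward; lengths in m; the calibration is good to about 2 mm. A picture is of the moment at which its call begins. There is no depth.
- job.hand_in(): hands the job in; it is judged then, once.
Trained networks look in the newest picture that a camera, given by its name, has taken for a name from the list of things; names that differ only in an ending like _2 or _b are one class to them, and where a whole thing is asked for, a point or a joint stands for the part that bears it (a point fixed in the world has none). Each returns a list of dicts, best first, with "score" (0 to 1); they miss things now and then, are a little off and sometimes report something else, mostly with a low value. They report only what shows in the picture. A call takes as long as a camera call. They do not tell look-alikes from the thing itself.
- search_frame(camera, thing): "pixel" ([column, row] in pixels, amid what is visible of it).
- cut_out(camera, thing): "pixels" (420x560 bool, what is visible of it) and "pixel" ([column, row] in pixels, amid what is visible of it).
The state is a dict: "t": time; "q": joint angles; "joint_vel": joint speeds; "joint_torque": joint torques, N m; "eef_pos": TCP position; "tool_rot": TCP orientation; "contact_force": force on the tool from outside, world axes, zero at the start; "torque": the same for the moment, N m; "gripper_width": opening from 0.0 (shut) to 1.0 (fully open); "grasp_force": force on a finger pad.
Only numpy, scipy, OpenCV 4.12 (cv2) and the standard library are available. Lean on these libraries where they do the work, as an engineer would, in place of code of your own. Each camera call takes 0.05 s, during which the arm holds its last target. There are 200 camera calls.

## Task

The battery pack is only part way into its charging cradle. Take the nylon-nosed drift from the rubber mat and, with its nose on the free end of the pack, tap the pack along its rails in small gentle steps until it comes fully home against the contact block, which you cannot see under the hood; never strike the block hard and do not push the pack with the gripper itself. Then lay the drift back on the mat, and leave everything else where it is.

Things in the scene. Friction and masses are not known exactly. Their poses are not given: they have to be found in the camera images.
- cradle: Bench charging cradle, fixed: grey steel base plate 360 (x) x 110 (y) x 6 thick, two aluminium guide rails 68 apart inside (tops 26 above the table) and, from x = +30 to its closed back at x = +180, a grey hood 114 high with a meter and two posts on top. Open end at x = -180. Origin: centre of the underside; x axis: the way the pack slides in; z up.
- hood_mouth (a point): Middle of the hood's mouth, on the base plate. Inside the hood a fixed upright contact block as wide as the pack stops the pack. It is set for packs of different lengths: its face is 38 to 72 beyond the mouth, not seen nor measured, only felt. More than 25 N on the block bends its contacts; 4 to 10 N is plenty. The pack's far end must stay within about 1.5 of its face.
- pack: Black battery pack 151 (x) x 65 (y) x 94 (z), 0.5 to 0.8 kg, standing between the rails with 1.5 play each side. Origin: centre of its underside; x axis along the cradle's x. It starts 15 to 75 short of the block. Sliding takes a steady 2 to 5 N, the same all the way; at the block it rises steeply. Not over 0.15 m/s; gripper and arm keep off it.
- pack_front (a point): Where to tap: the middle of the pack's free (open side) end face, 40 above its underside, 46 above the table. The face is flat and upright, across the cradle's x axis.
- mat: Thin black rubber tool mat, fixed, 240 (x) x 200 (y) x 3 thick; origin: centre of its underside. The drift and a screwdriver lie on it side by side, roughly along the mat's x axis and about 90 apart.
- drift: The drift, a straight soft-nosed hand tool 170 long, 135 g, lying on the mat: a square aluminium bar 20 x 20 x 100 with grooves, then a round white nylon nose 20 in diameter and 70 long. Origin: middle of its length, on its underside; x axis towards the nose, z up while it lies.
- drift_grip (a point): Where to grip the drift: on its axis, 30 behind the origin towards the bar's end, 10 above its underside, near its centre of mass. The bar is 20 wide here (across the drift's y).
- drift_tip (a point): Centre of the flat nylon end of the nose, on the drift's axis, 115 ahead of drift_grip.
- screwdriver: Black-handled screwdriver, 200 long, 26 thick, on the mat beside the drift. Not needed. Origin: middle of its length, underside. Leave in place.
- transceiver: Flat black portable radio, 92 x 205 x 50, beyond the cradle. Origin: centre of underside. Leave in place.
- tape: Roll of grey tape, 104 in diameter, 48 high. Origin: centre of underside. Leave in place.
- torch: Small red hand torch standing on end, 36 in diameter, 112 high. Origin: centre of underside. Leave in place.
- bottle: Clear water bottle, 64 in diameter, 200 high. Origin: centre of underside. Leave in place.
Things that resemble listed ones, but are neither listed nor needed, are in the scene too. Several things look just like the drift: the one meant starts farthest to the robot's left.

How it is judged:
On the way, in this order (a step that is already met when the one before it is completed fails the run):
1. the drift is lifted off the mat in the gripper (height (world z) of drift_grip above 0.035 m and contact force between the fingers and drift above 2 N), for 0.2 s.
2. with the drift's nose the pack is pressed against the hidden contact block (contact force between drift and pack above 0.5 N and contact force between pack and contact_block_c0 above 0.5 N and x of contact_block_c0 in the frame of pack below 0.0833 m and y of pack in the frame of cradle between -0.004 and 0.004 m and z of pack in the frame of cradle below 0.012 m and angle between the x axis of pack and the x axis of cradle, either way round below 0.05 rad), for 0.02 s.
At the end, for the whole second after the job is handed in: The pack stands between the rails on the cradle's base with its far end within about 1.8 mm of the hidden contact block, at rest; the drift lies flat and at rest on the mat (its middle within 100 mm of the mat's centre lengthwise and 85 mm across), let go (x of contact_block_c0 in the frame of pack below 0.0833 m and y of pack in the frame of cradle between -0.004 and 0.004 m and z of pack in the frame of cradle below 0.012 m and angle between the x axis of pack and the x axis of cradle, either way round below 0.05 rad and linear speed of pack below 0.01 m/s and x of drift in the frame of mat between -0.1 and 0.1 m and y of drift in the frame of mat between -0.085 and 0.085 m and height (world z) of each of drift_grip, drift_tip below 0.022 m and linear speed of drift below 0.02 m/s); the robot touches nothing.
It fails at once if the pack is pressed or knocked on the contact block with more than 25 N (contact force between pack and contact_block_c0 above 25 N).
It fails at once if the gripper or arm touches the pack (contact force between any of the fingers, the arm and pack above 0.5 N).
It fails at once if the pack is driven faster than 0.15 m/s (linear speed of pack above 0.15 m/s).
It fails at once if a bystander (screwdriver, radio, tape, torch or bottle) is moved more than 15 mm (distance of any of screwdriver, transceiver, tape, torch, bottle from where it was at the start of the episode above 0.015 m).
It also fails if it takes over 72 s, if anything falls off the work surface, if the arm or the gripper's body presses on something with over 40 N, if the wrist force passes 120 N, or if a joint passes its speed limit or range.

## Working session

There is one attempt and no reset: what is moved stays moved. The work goes in short steps, Python scripts to look and compute and a shell command to move; the robot and the scene stay as the last step left them, time stands still between calls to the robot, and variables do not carry over. Pictures are saved under pics/ and viewed, at most 10 in all, crops included, and the job is handed in when it is done.

```bash
mkdir -p pics
cat > h.py <<'E'
import numpy as np, cv2
from station import telemetry, viewer, job, search_frame, cut_out
def cam(n): return viewer.read_camera(n)
def ray(c,p):
    d=np.array([(p[0]-c["cx"])/c["fx"],-(p[1]-c["cy"])/c["fy"],-1.0])
    return np.array(c["origin"]),np.array(c["rotation"])@d
def onz(c,p,z):
    o,d=ray(c,p); return o+d*(z-o[2])/d[2]
def proj(c,P):
    v=np.array(c["rotation"]).T@(np.array(P)-c["origin"]); return [c["cx"]+c["fx"]*v[0]/-v[2],c["cy"]+c["fy"]*-v[1]/-v[2]]
def save(c,n): cv2.imwrite("pics/"+n+".png",cv2.cvtColor(c["img"],cv2.COLOR_RGB2BGR))
E
python3 - <<'E'
from h import *
o=telemetry.get_obs(); print({k:np.round(v,3) for k,v in o.items()})
for n in ["scene","side"]:
    c=cam(n); save(c,n); print(n,{k:np.round(v,3) if k!='img' else 0 for k,v in c.items()})
    for t in ["drift","cradle","pack","mat","screwdriver","drift_tip","drift_grip","pack_front","hood_mouth","torch","bottle","tape","transceiver"]:
        z={"drift":.013,"drift_tip":.013,"drift_grip":.013,"pack_front":.046,"hood_mouth":.006}.get(t,0.003)
        print(t,[(np.round(d["pixel"]).tolist(),round(d["score"],2),np.round(onz(c,d["pixel"],z)[:2],3).tolist()) for d in search_frame(n,t)][:5])
E
```

```text
{'t': np.float64(0.0), 'q': array([ 1.008,  0.478,  0.022,  1.556, -0.011,  1.109, -0.083]), 'joint_vel': array([ 0.   , -0.   , -0.   , -0.   ,  0.001, -0.001,  0.   ]), 'joint_torque': array([ 0.0000e+00, -5.9645e+01,  1.6080e+00, -2.8119e+01,  1.2000e-02,
        9.0000e-03,  0.0000e+00]), 'eef_pos': array([ 0.296, -0.606,  0.23 ]), 'tool_rot': array([-0.001,  0.974,  0.225, -0.   ]), 'contact_force': array([ 0.447,  0.275, -0.694]), 'torque': array([ 0.037, -0.008, -0.004]), 'grasp_force': np.float64(0.0), 'gripper_width': np.float64(1.004)}
scene {'img': 0, 'fx': np.float64(434.235), 'fy': np.float64(434.235), 'cx': np.float64(276.59), 'cy': np.float64(211.443), 'origin': array([ 1.064, -0.708,  1.058]), 'rotation': array([0.89 , 0.339, 0.113, 0.283])}Traceback (most recent call last):
  File "<stdin>", line 7, in <module>
  File "h.py", line 8, in onz
    o,d=ray(c,p); return o+d*(z-o[2])/d[2]
        ~~~^^^^^
  File "h.py", line 6, in ray
    return np.array(c["origin"]),np.array(c["rotation"])@d
                                 ~~~~~~~~~~~~~~~~~~~~~~~^~
ValueError: matmul: Input operand 1 has a mismatch in its core dimension 0, with gufunc signature (n?,k),(k,m?)->(n?,m?) (size 3 is different from 4)
```

```bash
sed -i 's/^def cam.*/from scipy.spatial.transform import Rotation as R\ndef cam(n):\n    c=viewer.read_camera(n); q=np.array(c["rotation"]); c["rotation"]=R.from_quat(q,scalar_first=True).as_matrix(); return c/' h.py
python3 - <<'E'
from h import *
for n in ["scene","side"]:
    c=cam(n); save(c,n); print(n,list(c.keys()),np.round(c["origin"],3),np.round(c["rotation"][:,2],3))
    for t in ["drift","cradle","pack","mat","screwdriver","drift_tip","drift_grip","pack_front","hood_mouth","torch","bottle","tape","transceiver"]:
        z={"drift":.013,"drift_tip":.013,"drift_grip":.013,"pack_front":.046,"hood_mouth":.006}.get(t,0.003)
        print(t,[(np.round(d["pixel"]).tolist(),round(d["score"],2),np.round(onz(c,d["pixel"],z)[:2],3).tolist()) for d in search_frame(n,t)][:5])
E
```

```text
scene ['img', 'fx', 'fy', 'cx', 'cy', 'origin', 'rotation'] [ 1.064 -0.708  1.058] [ 0.392 -0.539  0.745]
drift [([99.0, 274.0], 0.9, [0.235, -0.439]), ([203.0, 303.0], 0.83, [0.543, -0.338])]
cradle [([331.0, 189.0], 0.76, [0.6, 0.248])]
pack [([306.0, 199.0], 0.94, [0.556, 0.157]), ([199.0, 292.0], 0.3, [0.506, -0.317])]
mat [([200.0, 295.0], 0.77, [0.513, -0.321])]
screwdriver [([180.0, 283.0], 0.57, [0.441, -0.324])]
drift_tip [([102.0, 277.0], 0.9, [0.249, -0.442]), ([199.0, 306.0], 0.88, [0.54, -0.353]), ([200.0, 296.0], 0.66, [0.524, -0.328]), ([328.0, 190.0], 0.3, [0.6, 0.226])]
drift_grip [([101.0, 273.0], 0.83, [0.238, -0.436]), ([199.0, 305.0], 0.76, [0.539, -0.351])]
pack_front [([306.0, 200.0], 0.66, [0.579, 0.12])]
hood_mouth [([326.0, 185.0], 0.79, [0.578, 0.252])]
torch [([317.0, 265.0], 0.89, [0.728, -0.048]), ([306.0, 198.0], 0.28, [0.553, 0.164])]
bottle []
tape [([273.0, 308.0], 0.63, [0.705, -0.236])]
transceiver [([350.0, 248.0], 0.87, [0.776, 0.064]), ([271.0, 306.0], 0.5, [0.698, -0.235])]
side ['img', 'fx', 'fy', 'cx', 'cy', 'origin', 'rotation'] [ 0.426 -1.2
[... 503 characters left out ...]
], 0.74, [0.232, -0.466]), ([264.0, 317.0], 0.4, [0.439, -0.327])]
drift_grip [([185.0, 366.0], 0.73, [0.236, -0.473]), ([300.0, 323.0], 0.62, [0.534, -0.352])]
pack_front [([303.0, 199.0], 0.93, [0.581, 0.144])]
hood_mouth [([370.0, 291.0], 0.68, [0.744, -0.24]), ([291.0, 197.0], 0.57, [0.546, 0.209])]
torch [([361.0, 243.0], 0.77, [0.753, -0.034]), ([288.0, 316.0], 0.39, [0.503, -0.318])]
bottle [([245.0, 133.0], 0.81, [0.387, 0.654]), ([301.0, 324.0], 0.6, [0.538, -0.348])]
tape [([369.0, 292.0], 0.94, [0.741, -0.243]), ([245.0, 132.0], 0.54, [0.386, 0.663])]
transceiver [([292.0, 202.0], 0.66, [0.548, 0.183]), ([365.0, 215.0], 0.6, [0.79, 0.102]), ([365.0, 298.0], 0.45, [0.725, -0.266])]
```

View pics/scene.png

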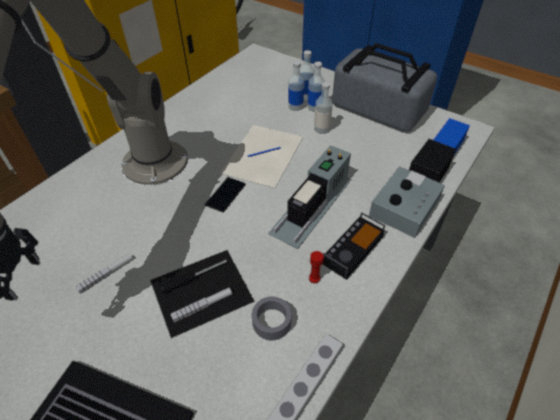

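View pics/side.png

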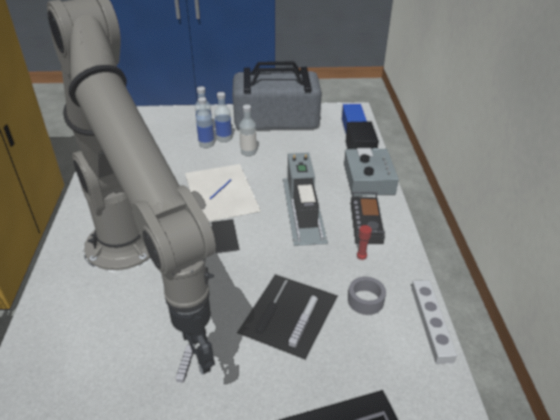

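Run:
```python
from h import *
ims=[]
for n,(x0,y0,x1,y1),(a0,b0,a1,b1) in [("scene",(150,250,260,330),(260,140,370,250)),("side",(230,270,350,360),(270,140,345,250))]:
    c=cam(n)
    im=cv2.cvtColor(c["img"],cv2.COLOR_RGB2BGR)
    ims+= [cv2.resize(im[y0:y1,x0:x1],(400,300),interpolation=cv2.INTER_CUBIC),cv2.resize(im[b0:b1,a0:a1],(400,300),interpolation=cv2.INTER_CUBIC)]
    for t,z in [("drift",.013),("mat",.003),("screwdriver",.013)]:
        for d in cut_out(n,t)[:3]:
            m=d["pixels"]; ys,xs=np.nonzero(m)
            P=np.array([onz(c,(x,y),z)[:2] for x,y in zip(xs,ys)],np.float32)
            r=cv2.minAreaRect(P); print(n,t,round(d["score"],2),len(P),np.round(r[0],4),np.round(r[1],4),round(r[2],1),np.round(cv2.boxPoints(r),3).tolist())
cv2.imwrite("pics/crop.png",np.vstack([np.hstack(ims[:2]),np.hstack(ims[2:])]))
```

```text
scene drift 0.7 535 [ 0.5412 -0.3419] [0.1687 0.0293] 66.0 [[0.49399998784065247, -0.4129999876022339], [0.5199999809265137, -0.42500001192092896], [0.5889999866485596, -0.2709999978542328], [0.5619999766349792, -0.2590000033378601]]
scene mat 0.58 4309 [ 0.5069 -0.3087] [0.2396 0.2031] 61.9 [[0.3610000014305115, -0.367000013589859], [0.5400000214576721, -0.4620000123977661], [0.652999997138977, -0.25099998712539673], [0.4740000069141388, -0.1550000011920929]]
scene screwdriver 0.77 376 [ 0.4588 -0.2866] [0.1942 0.0333] 65.9 [[0.40400001406669617, -0.36800000071525574], [0.4339999854564667, -0.38199999928474426], [0.5139999985694885, -0.20499999821186066], [0.4830000102519989, -0.19099999964237213]]
side drift 0.91 343 [ 0.2356 -0.4639] [0.1119 0.0258] 79.2 [[0.21199999749660492, -0.515999972820282], [0.23800000548362732, -0.5210000276565552], [0.2590000033378601, -0.41100001335144043], [0.2329999953508377, -0.4059999883174896]]
side drift 0.88 379 [ 0.5421 -0.3441] [0.1792 0.0215] 64.7 [[0.49399998784065247, -0.42100000381469727], [0.5139999985694885, -0.4300000071525574], [0.5899999737739563, -0.2680000066757202], [0.5709999799728394, -0.2590000033378601]]
side mat 0.73 4321 [ 0.5047 -0.3104] [0.2447 0.2029] 62.3 [[0.3580000102519989, -0.3720000088214874], [0.5379999876022339, -0.4659999907016754], [0.6510000228881836, -0.24899999797344208], [0.47200000286102295, -0.1550000011920929]]
side mat 0.26 1034 [0.5966 0.1814] [0.2742 0.0839] 87.4 [[0.5490000247955322, 0.04600000008940697], [0.6320000290870667, 0.0430000014603138], [0.6449999809265137, 0.3160000145435333], [0.5609999895095825, 0.3199999928474426]]
side screwdriver 0.93 318 [ 0.4428 -0.3284] [0.1147 0.0304] 67.1 [[0.4059999883174896, -0.375], [0.4350000023841858, -0.3869999945163727], [0.4790000021457672, -0.2809999883174896], [0.45100000500679016, -0.27000001072883606]]
```

View pics/crop.png

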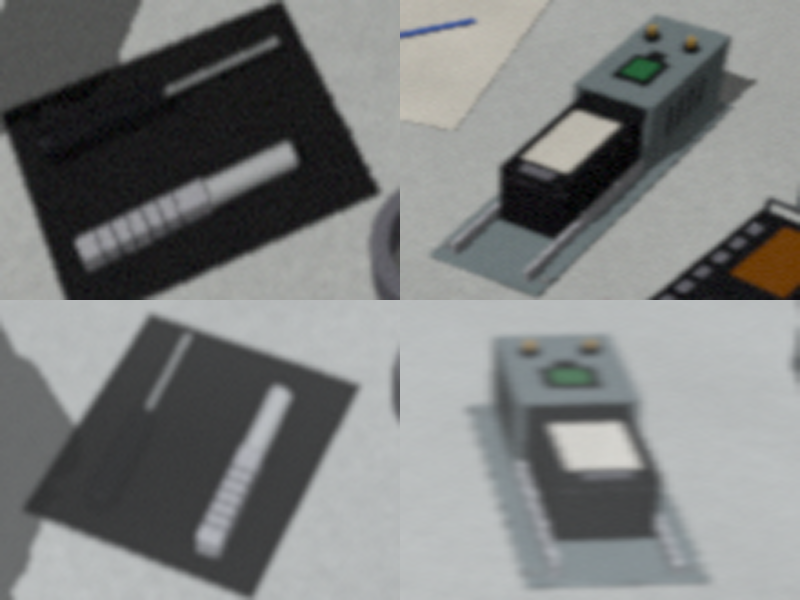

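Run:
```python
from h import *
from scipy.optimize import least_squares
S=lambda u,v:(260+(u-400)/3.636,140+v/2.727)
D=lambda u,v:(270+(u-400)/5.333,140+(v-300)/2.727)
cs,cd=cam("scene"),cam("side")
h=.114
obs=[(cs,S(432,255),(-.18,.055,.006)),(cs,S(540,296),(-.18,-.055,.006)),(cs,S(657,15),(.18,None,h)),(cs,S(733,38),(.18,-1,h)),(cs,S(652,100),(.03,-1,h)),(cs,S(577,80),(.03,None,h)),
(cd,D(525,585),(-.18,.055,.006)),(cd,D(708,578),(-.18,-.055,.006)),(cd,D(495,340),(.18,None,h)),(cd,D(608,336),(.18,-1,h)),(cd,D(638,403),(.03,-1,h))]
pk=[(cs,S(500,165),(0,.0325,.1)),(cs,S(563,185),(0,-.0325,.1)),(cs,S(503,220),(0,.0325,.006)),(cs,S(560,236),(0,-.0325,.006)),(cd,D(532,490),(0,.0325,.1)),(cd,D(657,487),(0,-.0325,.1))]
def W(p,P):
    c,s=np.cos(p[2]),np.sin(p[2]); return [p[0]+c*P[0]-s*P[1],p[1]+s*P[0]+c*P[1],P[2]]
def f(p):
    r=[]
    for c,px,P in obs:
        y=p[4] if P[1] is None else -p[4] if P[1]==-1 else P[1]
        r+=list(np.subtract(proj(c,W(p,(P[0],y,P[2]))),px))
    for c,px,P in pk: r+=list(np.subtract(proj(c,W(p,(p[3],P[1],P[2]))),px))
    return r
q=least_squares(f,[.59,.19,1.5,-.1,.05],loss="soft_l1"); print(np.round(q.x,4),np.degrees(q.x[2]),np.round(np.reshape(f(q.x),(-1,2)),1).tolist())
print(W(q.x,(q.x[3],0,.046)),W(q.x,(-.18,0,0)))
```

```text
[ 0.5866  0.1472  1.6098 -0.1047  0.0378] 92.23496287211785 [[-1.2, -0.7], [-0.7, -0.5], [-0.0, -0.5], [-0.8, -1.0], [-0.3, 2.8], [-0.6, 1.2], [0.1, -0.3], [0.3, 0.3], [0.2, -1.9], [0.1, -1.4], [0.4, -1.5], [-0.6, -0.4], [0.5, 0.8], [-1.7, -0.4], [0.1, 2.3], [4.0, -3.9], [0.9, -3.9]]
[np.float64(0.590707584305672), np.float64(0.042568805306018226), 0.046] [np.float64(0.5936446332078341), np.float64(-0.032687544091846266), 0]
```

```bash
cat >> h.py <<'E'
def yaw():
    q=telemetry.get_obs()["tool_rot"]; M=R.from_quat(q,scalar_first=True).as_matrix(); return np.degrees(np.arctan2(M[1,0],M[0,0])),M
def go(p,y):
    """tool-axes shift and turn to reach TCP p, tool x at yaw y deg, tool vertical"""
    o=telemetry.get_obs(); a,M=yaw(); T=R.from_euler('z',y,degrees=True).as_matrix()@np.diag([1.,-1,-1])
    print("shift",np.round(M.T@(np.array(p)-o["eef_pos"]),4),"turn",np.round(np.degrees(R.from_matrix(M.T@T).as_rotvec()),2),"at",np.round(o["eef_pos"],4),round(a,2),"t",round(float(o["t"]),2))
E
python3 -c "
from h import *
go([.529,-.370,.2],65.5)"
```

```text
shift [ 0.3127 -0.1102  0.0313] turn [  0.    -0.   -39.44] at [ 0.2965 -0.6064  0.2313] 26.06 t 2.0
```

```bash
python3 -m crank '[{"delta_rot":[0,0,-4],"xyz":[0.03,-0.01,0],"fingers":-0.2},{"delta_rot":[0,0,-8],"xyz":[0.065,-0.02,0.005],"fingers":-0.2},{"delta_rot":[0,0,-12],"xyz":[0.1,-0.035,0.01],"fingers":-0.2},{"delta_rot":[0,0,-16],"xyz":[0.14,-0.05,0.015],"fingers":-0.2},{"delta_rot":[0,0,-21],"xyz":[0.18,-0.065,0.02],"fingers":-0.2},{"delta_rot":[0,0,-26],"xyz":[0.22,-0.08,0.025],"fingers":-0.2},{"delta_rot":[0,0,-31],"xyz":[0.26,-0.092,0.03],"fingers":-0.2},{"delta_rot":[0,0,-36],"xyz":[0.29,-0.103,0.031],"fingers":-0.2},{"delta_rot":[0,0,-39.4],"xyz":[0.313,-0.11,0.031],"fingers":-0.2},{"delta_rot":[0,0,-39.4],"xyz":[0.313,-0.11,0.031],"fingers":-0.2}]' 80
python3 - <<'E'
from h import *
go([.529,-.370,.2],65.5)
c=cam("wrist"); save(c,"w1"); print(np.round(c["origin"],3),np.round(c["rotation"],2).tolist())
for t,z in [("drift",.013),("drift_tip",.013),("drift_grip",.013)]:
    for d in search_frame("wrist",t): print(t,np.round(d["pixel"]),round(d["score"],2),np.round(onz(c,d["pixel"],z),4))
for d in cut_out("wrist","drift")[:2]:
    ys,xs=np.nonzero(d["pixels"])
    r=cv2.minAreaRect(np.array([onz(c,(x,y),.013)[:2] for x,y in zip(xs,ys)],np.float32)); print(d["score"],r,np.round(cv2.boxPoints(r),3).tolist())
E
```

```text
t: 3.0
eef_pos: [0.5327, -0.3664, 0.2005]
tool_rot: [-0.0, 0.839, 0.544, 0.001]
contact_force: [0.5, -0.0, 0.1]
gripper_width: 0.597
grasp_force: 0.0
shift [-0.0048 -0.0019  0.0005] turn [ 0.06 -0.14  0.35] at [ 0.5327 -0.3664  0.2005] 65.85 t 3.0
[ 0.56  -0.303  0.343] [[0.91, 0.39, 0.11], [-0.41, 0.88, 0.25], [0.0, -0.27, 0.96]]
drift [ 78. 298.] 0.85 [ 0.2531 -0.3827  0.013 ]
drift [280. 163.] 0.59 [ 0.5443 -0.3352  0.013 ]
drift_tip [ 79. 298.] 0.91 [ 0.2539 -0.3823  0.013 ]
drift_tip [280. 165.] 0.88 [ 0.5429 -0.337   0.013 ]
drift_tip [427.  59.] 0.52 [ 0.717  -0.3012  0.013 ]
drift_grip [282. 165.] 0.92 [ 0.5448 -0.3371  0.013 ]
drift_grip [ 78. 297.] 0.84 [ 0.2529 -0.3814  0.013 ]
0.93 ((0.24566295742988586, -0.41439107060432434), (0.150456503033638, 0.030529309064149857), 76.42439270019531) [[0.21299999952316284, -0.48399999737739563], [0.24300000071525574, -0.4909999966621399], [0.27799999713897705, -0.3449999988079071], [0.24799999594688416, -0.33799999952316284]]
0.89 ((0.5410382151603699, -0.34374889731407166), (0.17227087914943695, 0.020887942984700203), 64.05227661132812) [[0.49399998784065247, -0.4169999957084656], [0.5130000114440918, -0.4259999990463257], [0.5879999995231628, -0.2709999978542328], [0.5690000057220459, -0.2619999945163727]]
```

View pics/w1.png

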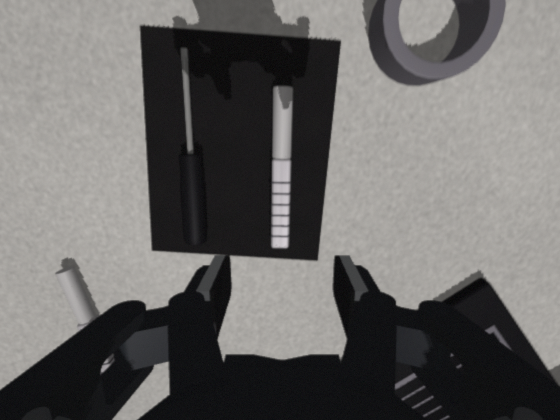

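```bash
python3 -c "
from h import *
go([.528,-.371,.007],64.1)"
```

```text
shift [ 0.0012 -0.0004  0.1934] turn [-0.01  0.07  1.16] at [ 0.528  -0.3721  0.2004] 65.26 t 3.25
```

```bash
python3 -m crank '[{"delta_rot":[0,0,1.2],"xyz":[0.001,0,0.03],"fingers":-0.2},{"delta_rot":[0,0,1.2],"xyz":[0.001,0,0.07],"fingers":-0.2},{"delta_rot":[0,0,1.2],"xyz":[0.001,0,0.11],"fingers":-0.2},{"delta_rot":[0,0,1.2],"xyz":[0.001,0,0.145],"fingers":-0.2},{"delta_rot":[0,0,1.2],"xyz":[0.001,0,0.17],"fingers":-0.2},{"delta_rot":[0,0,1.2],"xyz":[0.001,0,0.185],"fingers":-0.2},{"delta_rot":[0,0,1.2],"xyz":[0.001,0,0.193],"fingers":-0.2},{"delta_rot":[0,0,1.2],"xyz":[0.001,0,0.193],"fingers":-0.2}]' 80
python3 -m crank '[{"delta_rot":[0,0,0],"xyz":[0,0,0],"fingers":1},{"delta_rot":[0,0,0],"xyz":[0,0,0],"fingers":1},{"delta_rot":[0,0,0],"xyz":[0,0,0],"fingers":1},{"delta_rot":[0,0,0],"xyz":[0,0,0],"fingers":1},{"delta_rot":[0,0,0],"xyz":[0,0,0],"fingers":1},{"delta_rot":[0,0,0],"xyz":[0,0,0],"fingers":1},{"delta_rot":[0,0,0],"xyz":[0,0,0],"fingers":1}]' 80
python3 -c "
from h import *
go([.53,-.36,.2],64.1)"
```

```text
t: 4.05
eef_pos: [0.5294, -0.3696, 0.007]
tool_rot: [-0.0, 0.847, 0.531, -0.0]
contact_force: [-0.9, -0.4, 0.4]
gripper_width: 0.6
grasp_force: 0.0
t: 4.75
eef_pos: [0.5309, -0.3699, 0.0091]
tool_rot: [0.001, 0.847, 0.532, 0.001]
contact_force: [-1.2, 0.5, 6.5]
gripper_width: 0.208
grasp_force: 80.1
shift [ 0.0084 -0.0045 -0.1909] turn [0.16 0.03 0.16] at [ 0.5309 -0.3699  0.0091] 64.26 t 4.75
```

```bash
python3 -m crank '[{"delta_rot":[0,0,0],"xyz":[0,0,-0.02],"fingers":1},{"delta_rot":[0,0,0],"xyz":[0,0,-0.05],"fingers":1},{"delta_rot":[0,0,0],"xyz":[0,0,-0.09],"fingers":1},{"delta_rot":[0,0,0],"xyz":[0,0,-0.12],"fingers":1},{"delta_rot":[0,0,0],"xyz":[0,0,-0.14],"fingers":1},{"delta_rot":[0,0,0],"xyz":[0,0,-0.14],"fingers":1}]' 80
python3 -c "
from h import *
go([.597,-.12,.12],92.2)"
```

```text
t: 5.35
eef_pos: [0.5318, -0.3703, 0.1513]
tool_rot: [0.003, 0.847, 0.532, 0.002]
contact_force: [0.7, -0.5, -1.3]
gripper_width: 0.209
grasp_force: 79.2
shift [ 0.2538 -0.0502  0.0307] turn [  0.38   0.14 -27.95] at [ 0.5318 -0.3703  0.1513] 64.25 t 5.35
```

```bash
python3 -m crank '[{"delta_rot":[0,0,-2],"xyz":[0.015,0,0],"fingers":1},{"delta_rot":[0,0,-6],"xyz":[0.05,-0.01,0],"fingers":1},{"delta_rot":[0,0,-10],"xyz":[0.09,-0.02,0.005],"fingers":1},{"delta_rot":[0,0,-14],"xyz":[0.13,-0.03,0.01],"fingers":1},{"delta_rot":[0,0,-18],"xyz":[0.17,-0.035,0.015],"fingers":1},{"delta_rot":[0,0,-22],"xyz":[0.205,-0.04,0.02],"fingers":1},{"delta_rot":[0,0,-25],"xyz":[0.235,-0.045,0.025],"fingers":1},{"delta_rot":[0,0,-28],"xyz":[0.25,-0.05,0.03],"fingers":1},{"delta_rot":[0,0,-28],"xyz":[0.254,-0.05,0.03],"fingers":1},{"delta_rot":[0,0,-28],"xyz":[0.254,-0.05,0.03],"fingers":1}]'
python3 - <<'E'
from h import *
c=cam("wrist"); c=cam("wrist"); save(c,"w2"); go([.597,-.12,.046],92.2)
for t,z in [("drift_tip",.12),("pack_front",.046),("hood_mouth",.006)]:
    for d in search_frame("wrist",t)[:2]: print(t,np.round(d["pixel"]),round(d["score"],2),np.round(onz(c,d["pixel"],z),4))
E
```

```text
t: 6.35
eef_pos: [0.5945, -0.119, 0.1165]
tool_rot: [-0.0, 0.693, 0.721, -0.001]
contact_force: [0.7, -0.7, -0.9]
gripper_width: 0.208
grasp_force: 79.2
shift [0.001  0.0025 0.0711] turn [-0.04  0.07 -0.12] at [ 0.5946 -0.121   0.1171] 92.08 t 6.45
drift_tip [280. 172.] 0.9 [ 0.5907 -0.0697  0.12  ]
drift_tip [305.  50.] 0.43 [ 0.5996 -0.0195  0.12  ]
pack_front [152. 354.] 0.56 [ 0.4895 -0.2359  0.046 ]
pack_front [519.  68.] 0.51 [ 0.7412 -0.0088  0.046 ]
hood_mouth [284. 168.] 0.69 [ 0.5939 -0.0825  0.006 ]
hood_mouth [305.  54.] 0.6 [0.6066 0.0031 0.006 ]
```

View pics/w2.png

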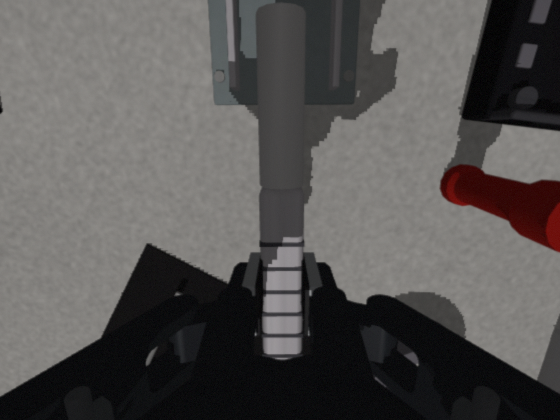

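Run:
```python
from h import *
c=cam("wrist"); c=cam("wrist")
a,b=onz(c,(214,104),.006),onz(c,(355,103),.006); a2,b2=onz(c,(208,0),.006),onz(c,(360,0),.006)
print(a,b,(a+b)/2,np.linalg.norm(a-b))
for u,v in [(a,a2),(b,b2)]: print(np.degrees(np.arctan2(*(v-u)[[1,0]])))
e=a-b; print("perp",np.degrees(np.arctan2(e[1],e[0]))-90)
p=telemetry.get_obs()["eef_pos"]; z=p[2]+.004
g=c["img"].astype(int).sum(2)
for s in (10,14): print([g[r,281] for r in range(0,s)])
t,m=onz(c,(281.5,10),z+.009),onz(c,(282,185),z+.01); print("tip",t,"mid",m,np.degrees(np.arctan2(*(t-m)[[1,0]])),"from tcp",t-p)
```

```text
[ 0.53778985 -0.03462249  0.006     ] [ 0.64813511 -0.02991041  0.006     ] [ 0.59296248 -0.03226645  0.006     ] 0.1104458275313498
92.06878924113
92.8889599987795
perp -267.5547781973773
[np.int64(143), np.int64(147), np.int64(181), np.int64(204), np.int64(219), np.int64(222), np.int64(218), np.int64(218), np.int64(217), np.int64(216)]
[np.int64(143), np.int64(147), np.int64(181), np.int64(204), np.int64(219), np.int64(222), np.int64(218), np.int64(218), np.int64(217), np.int64(216), np.int64(217), np.int64(218), np.int64(217), np.int64(219)]
tip [ 0.58980702 -0.00848852  0.13055202] mid [ 0.59235389 -0.07377701  0.13155202] 92.23394709587328 from tcp [-0.00521377  0.11137115  0.013     ]
```

```bash
python3 -c "
from h import *
go([.597,-.115,.042],92.4)"
python3 -m crank '[{"delta_rot":[0,0,-0.3],"xyz":[0.003,0.002,0.015],"fingers":1},{"delta_rot":[0,0,-0.3],"xyz":[0.006,0.002,0.035],"fingers":1},{"delta_rot":[0,0,-0.3],"xyz":[0.006,0.002,0.055],"fingers":1},{"delta_rot":[0,0,-0.3],"xyz":[0.006,0.002,0.068],"fingers":1},{"delta_rot":[0,0,-0.3],"xyz":[0.006,0.002,0.074],"fingers":1},{"delta_rot":[0,0,-0.3],"xyz":[0.006,0.002,0.075],"fingers":1},{"delta_rot":[0,0,-0.3],"xyz":[0.006,0.002,0.075],"fingers":1}]'
python3 - <<'E'
from h import *
go([.597,-.115,.042],92.4)
ims=[]
for n,(x0,y0,x1,y1) in [("scene",(250,150,350,260)),("side",(265,150,345,260))]:
    c=cam(n); im=cv2.cvtColor(c["img"],cv2.COLOR_RGB2BGR); ims.append(cv2.resize(im[y0:y1,x0:x1],(400,440),interpolation=cv2.INTER_CUBIC))
cv2.imwrite("pics/pre.png",np.hstack(ims))
E
```

```text
shift [0.0048 0.0021 0.0756] turn [ 0.02  0.03 -0.25] at [ 0.595  -0.1199  0.1176] 92.15 t 6.7
t: 7.4
eef_pos: [0.5973, -0.1126, 0.0426]
tool_rot: [0.0, 0.691, 0.723, 0.0]
contact_force: [0.5, -0.4, -0.9]
gripper_width: 0.209
grasp_force: 79.2
shift [-0.0024 -0.0004  0.0006] turn [0.04 0.   0.16] at [ 0.5973 -0.1126  0.0426] 92.56 t 7.4
```

View pics/pre.png

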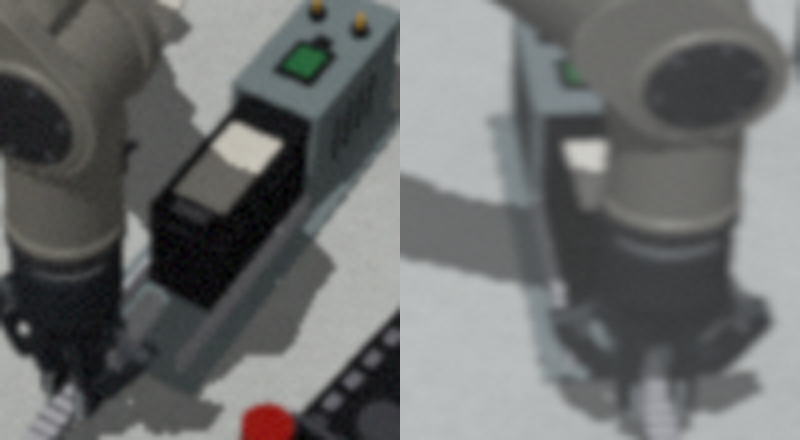

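```bash
python3 -m crank '[{"delta_rot":[0,0,0],"xyz":[0.002,0,0],"fingers":1},{"delta_rot":[0,0,0],"xyz":[0.004,0,0],"fingers":1},{"delta_rot":[0,0,0],"xyz":[0.006,0,0],"fingers":1},{"delta_rot":[0,0,0],"xyz":[0.008,0,0],"fingers":1},{"delta_rot":[0,0,0],"xyz":[0.010,0,0],"fingers":1},{"delta_rot":[0,0,0],"xyz":[0.012,0,0],"fingers":1},{"delta_rot":[0,0,0],"xyz":[0.014,0,0],"fingers":1},{"delta_rot":[0,0,0],"xyz":[0.016,0,0],"fingers":1},{"delta_rot":[0,0,0],"xyz":[0.018,0,0],"fingers":1},{"delta_rot":[0,0,0],"xyz":[0.020,0,0],"fingers":1}]'
```

```text
t: 8.5
eef_pos: [0.596, -0.0925, 0.0423]
tool_rot: [0.0, 0.691, 0.723, 0.0]
contact_force: [0.8, 0.2, -2.0]
gripper_width: 0.208
grasp_force: 79.2
```

```bash
python3 -m crank '[{"delta_rot":[0,0,0],"xyz":[0.002,0,0],"fingers":1},{"delta_rot":[0,0,0],"xyz":[0.004,0,0],"fingers":1},{"delta_rot":[0,0,0],"xyz":[0.006,0,0],"fingers":1},{"delta_rot":[0,0,0],"xyz":[0.008,0,0],"fingers":1},{"delta_rot":[0,0,0],"xyz":[0.010,0,0],"fingers":1}]'
```

```text
t: 9.0
eef_pos: [0.5955, -0.0825, 0.0423]
tool_rot: [0.0, 0.691, 0.723, -0.0]
contact_force: [-0.1, -0.3, -1.5]
gripper_width: 0.208
grasp_force: 79.2
```

```bash
python3 -m crank '[{"delta_rot":[0,0,0],"xyz":[0.002,0,0],"fingers":1},{"delta_rot":[0,0,0],"xyz":[0.004,0,0],"fingers":1},{"delta_rot":[0,0,0],"xyz":[0.006,0,0],"fingers":1},{"delta_rot":[0,0,0],"xyz":[0.008,0,0],"fingers":1}]'
```

```text
t: 9.4
eef_pos: [0.5952, -0.0745, 0.0423]
tool_rot: [0.0, 0.691, 0.723, 0.0]
contact_force: [-0.0, -0.0, -0.9]
gripper_width: 0.208
grasp_force: 79.2
```

```bash
python3 -m crank '[{"delta_rot":[0,0,0],"xyz":[0.002,0,0],"fingers":1},{"delta_rot":[0,0,0],"xyz":[0.004,0,0],"fingers":1},{"delta_rot":[0,0,0],"xyz":[0.006,0,0],"fingers":1}]'
```

```text
t: 9.7
eef_pos: [0.5949, -0.0701, 0.0424]
tool_rot: [0.001, 0.692, 0.722, -0.001]
contact_force: [0.7, -3.8, -0.3]
gripper_width: 0.208
grasp_force: 79.2
```

```bash
python3 -m crank '[{"delta_rot":[0,0,0],"xyz":[0.002,0,0],"fingers":1},{"delta_rot":[0,0,0],"xyz":[0.004,0,0],"fingers":1}]'
```

```text
t: 9.9
eef_pos: [0.5947, -0.0651, 0.0423]
tool_rot: [0.0, 0.691, 0.722, -0.0]
contact_force: [0.2, -4.0, -1.1]
gripper_width: 0.207
grasp_force: 79.2
```

```bash
python3 -m crank '[{"delta_rot":[0,0,0],"xyz":[0.002,0,0],"fingers":1},{"delta_rot":[0,0,0],"xyz":[0.004,0,0],"fingers":1},{"delta_rot":[0,0,0],"xyz":[0.006,0,0],"fingers":1},{"delta_rot":[0,0,0],"xyz":[0.008,0,0],"fingers":1},{"delta_rot":[0,0,0],"xyz":[0.010,0,0],"fingers":1}]'
```

```text
t: 10.4
eef_pos: [0.5942, -0.0545, 0.0423]
tool_rot: [-0.0, 0.691, 0.723, -0.0]
contact_force: [0.2, -4.0, -1.9]
gripper_width: 0.209
grasp_force: 79.2
```

```bash
python3 -m crank '[{"delta_rot":[0,0,0],"xyz":[0.001,0,0],"fingers":1},{"delta_rot":[0,0,0],"xyz":[0.002,0,0],"fingers":1},{"delta_rot":[0,0,0],"xyz":[0.003,0,0],"fingers":1}]'
```

```text
t: 10.7
eef_pos: [0.5941, -0.0517, 0.0423]
tool_rot: [0.0, 0.691, 0.723, -0.0]
contact_force: [-0.2, -4.4, -1.0]
gripper_width: 0.212
grasp_force: 79.2
```

```bash
python3 -m crank '[{"delta_rot":[0,0,0],"xyz":[0.001,0,0],"fingers":1},{"delta_rot":[0,0,0],"xyz":[0.002,0,0],"fingers":1}]'
```

```text
t: 10.9
eef_pos: [0.594, -0.0497, 0.0423]
tool_rot: [0.0, 0.691, 0.723, -0.0]
contact_force: [0.6, -4.1, -1.8]
gripper_width: 0.211
grasp_force: 79.2
```

```bash
python3 -m crank '[{"delta_rot":[0,0,0],"xyz":[0.001,0,0],"fingers":1},{"delta_rot":[0,0,0],"xyz":[0.002,0,0],"fingers":1}]'
```

```text
t: 11.1
eef_pos: [0.5939, -0.0476, 0.0423]
tool_rot: [0.0, 0.691, 0.723, -0.0]
contact_force: [0.3, -4.6, -1.9]
gripper_width: 0.21
grasp_force: 79.2
```

```bash
python3 -m crank '[{"delta_rot":[0,0,0],"xyz":[0.001,0,0],"fingers":1},{"delta_rot":[0,0,0],"xyz":[0.002,0,0],"fingers":1}]'
```

```text
t: 11.3
eef_pos: [0.5939, -0.0456, 0.0423]
tool_rot: [0.0, 0.691, 0.723, -0.0]
contact_force: [-0.5, -3.7, -1.8]
gripper_width: 0.209
grasp_force: 79.2
```

```bash
python3 -m crank '[{"delta_rot":[0,0,0],"xyz":[0.001,0,0],"fingers":1},{"delta_rot":[0,0,0],"xyz":[0.002,0,0],"fingers":1}]'
```

```text
t: 11.5
eef_pos: [0.5938, -0.0436, 0.0423]
tool_rot: [-0.0, 0.691, 0.723, 0.0]
contact_force: [0.2, -3.8, -1.4]
gripper_width: 0.21
grasp_force: 79.2
```

```bash
python3 -m crank '[{"delta_rot":[0,0,0],"xyz":[0.001,0,0],"fingers":1},{"delta_rot":[0,0,0],"xyz":[0.002,0,0],"fingers":1}]'
```

```text
t: 11.7
eef_pos: [0.5937, -0.0418, 0.0423]
tool_rot: [0.0, 0.691, 0.723, -0.0]
contact_force: [0.6, -6.4, -0.8]
gripper_width: 0.21
grasp_force: 79.2
```

```bash
python3 -m crank '[{"delta_rot":[0,0,0],"xyz":[0.0005,0,0],"fingers":1}]'
```

```text
t: 11.8
eef_pos: [0.5936, -0.0418, 0.0423]
tool_rot: [0.0, 0.691, 0.723, -0.0]
contact_force: [0.2, -6.3, 0.4]
gripper_width: 0.213
grasp_force: 79.2
```

```bash
python3 -m crank '[{"delta_rot":[0,0,0],"xyz":[0.0005,0,0],"fingers":1},{"delta_rot":[0,0,0],"xyz":[0.0005,0,0],"fingers":1}]'
```

```text
t: 12.0
eef_pos: [0.5936, -0.0418, 0.0423]
tool_rot: [0.0, 0.691, 0.722, -0.001]
contact_force: [0.1, -6.2, -0.7]
gripper_width: 0.207
grasp_force: 79.2
```

```bash
python3 -m crank '[{"delta_rot":[0,0,0],"xyz":[0.001,0,0],"fingers":1},{"delta_rot":[0,0,0],"xyz":[0.001,0,0],"fingers":1}]'
```

```text
t: 12.2
eef_pos: [0.5935, -0.0418, 0.0423]
tool_rot: [0.001, 0.692, 0.722, -0.001]
contact_force: [0.8, -8.5, -1.8]
gripper_width: 0.207
grasp_force: 79.2
```

```bash
python3 -m crank '[{"delta_rot":[0,0,0],"xyz":[0.001,0,0],"fingers":1},{"delta_rot":[0,0,0],"xyz":[0.001,0,0],"fingers":1}]'
```

```text
t: 12.4
eef_pos: [0.5935, -0.0418, 0.0423]
tool_rot: [0.001, 0.692, 0.722, -0.001]
contact_force: [0.6, -10.4, 0.5]
gripper_width: 0.208
grasp_force: 79.3
```

```bash
python3 -m crank '[{"delta_rot":[0,0,0],"xyz":[-0.005,0,0],"fingers":1},{"delta_rot":[0,0,0],"xyz":[-0.02,0,0],"fingers":1},{"delta_rot":[0,0,0],"xyz":[-0.045,0,0],"fingers":1},{"delta_rot":[0,0,0],"xyz":[-0.07,0,-0.01],"fingers":1},{"delta_rot":[0,0,0],"xyz":[-0.085,0,-0.03],"fingers":1},{"delta_rot":[0,0,0],"xyz":[-0.09,0,-0.06],"fingers":1},{"delta_rot":[0,0,0],"xyz":[-0.09,0,-0.09],"fingers":1},{"delta_rot":[0,0,0],"xyz":[-0.09,0,-0.105],"fingers":1},{"delta_rot":[0,0,0],"xyz":[-0.09,0,-0.105],"fingers":1}]'
python3 -c "
from h import *
go([.5305,-.370,.1],64.2)"
```

```text
t: 13.3
eef_pos: [0.5992, -0.1283, 0.1495]
tool_rot: [0.002, 0.691, 0.723, 0.002]
contact_force: [0.5, 1.1, -1.6]
gripper_width: 0.211
grasp_force: 79.1
shift [-0.2383 -0.0798  0.0492] turn [ 0.26 -0.05 28.39] at [ 0.5992 -0.1283  0.1495] 92.59 t 13.3
```

```bash
python3 -m crank '[{"delta_rot":[0,0,2],"xyz":[-0.02,-0.005,0],"fingers":1},{"delta_rot":[0,0,6],"xyz":[-0.055,-0.015,0],"fingers":1},{"delta_rot":[0,0,10],"xyz":[-0.095,-0.03,0],"fingers":1},{"delta_rot":[0,0,14],"xyz":[-0.13,-0.045,0.01],"fingers":1},{"delta_rot":[0,0,18],"xyz":[-0.165,-0.055,0.02],"fingers":1},{"delta_rot":[0,0,22],"xyz":[-0.195,-0.065,0.03],"fingers":1},{"delta_rot":[0,0,26],"xyz":[-0.22,-0.073,0.04],"fingers":1},{"delta_rot":[0,0,28.4],"xyz":[-0.235,-0.079,0.049],"fingers":1},{"delta_rot":[0,0,28.4],"xyz":[-0.238,-0.08,0.049],"fingers":1},{"delta_rot":[0,0,28.4],"xyz":[-0.238,-0.08,0.049],"fingers":1}]'
python3 -c "
from h import *
cam('wrist');cam('wrist')
go([.5305,-.370,.010],64.2)"
```

```text
t: 14.3
eef_pos: [0.5284, -0.3691, 0.0978]
tool_rot: [-0.001, 0.847, 0.532, 0.0]
contact_force: [0.3, 1.0, -0.9]
gripper_width: 0.208
grasp_force: 79.2
shift [-0.0017  0.0016  0.0887] turn [ 0.04 -0.08  0.15] at [ 0.5297 -0.3679  0.0987] 64.35 t 14.4
```

```bash
python3 -m crank '[{"delta_rot":[0,0,0.1],"xyz":[-0.002,0.001,0.02],"fingers":1},{"delta_rot":[0,0,0.1],"xyz":[-0.002,0.001,0.045],"fingers":1},{"delta_rot":[0,0,0.1],"xyz":[-0.002,0.001,0.065],"fingers":1},{"delta_rot":[0,0,0.1],"xyz":[-0.002,0.001,0.077],"fingers":1},{"delta_rot":[0,0,0.1],"xyz":[-0.002,0.001,0.083],"fingers":1},{"delta_rot":[0,0,0.1],"xyz":[-0.002,0.001,0.086],"fingers":1},{"delta_rot":[0,0,0.1],"xyz":[-0.002,0.001,0.089],"fingers":1},{"delta_rot":[0,0,0.1],"xyz":[-0.002,0.001,0.089],"fingers":1}]'
```

```text
t: 15.2
eef_pos: [0.5287, -0.3723, 0.0098]
tool_rot: [0.0, 0.848, 0.53, 0.0]
contact_force: [0.2, 0.4, -1.1]
gripper_width: 0.213
grasp_force: 79.2
```

```bash
python3 -m crank '[{"delta_rot":[0,0,0],"xyz":[0,0,0],"fingers":-0.2},{"delta_rot":[0,0,0],"xyz":[0,0,0],"fingers":-0.2},{"delta_rot":[0,0,0],"xyz":[0,0,0],"fingers":-0.2},{"delta_rot":[0,0,0],"xyz":[0,0,0],"fingers":-0.2},{"delta_rot":[0,0,0],"xyz":[0,0,-0.01],"fingers":-0.2},{"delta_rot":[0,0,0],"xyz":[0,0,-0.04],"fingers":-0.2},{"delta_rot":[0,0,0],"xyz":[0,0,-0.08],"fingers":-0.2},{"delta_rot":[0,0,0],"xyz":[0,0,-0.12],"fingers":-0.2},{"delta_rot":[0,0,0],"xyz":[0,0,-0.15],"fingers":-0.2},{"delta_rot":[0,0,0],"xyz":[0,0,-0.15],"fingers":-0.2}]'
python3 - <<'E'
from h import *
c=cam("wrist"); a=c["img"]; b=cam("scene")["img"]
cv2.imwrite("pics/end.png",cv2.cvtColor(np.hstack([cv2.resize(a,(400,300)),cv2.resize(b[130:340,140:420],(400,300))]),cv2.COLOR_RGB2BGR))
for d in cut_out("wrist","drift")[:2]:
    ys,xs=np.nonzero(d["pixels"])
    r=cv2.minAreaRect(np.array([onz(c,(x,y),.013)[:2] for x,y in zip(xs,ys)],np.float32)); print(d["score"],r)
E
```

```text
t: 16.2
eef_pos: [0.5312, -0.3738, 0.1656]
tool_rot: [0.004, 0.848, 0.53, 0.002]
contact_force: [0.3, 0.5, 0.5]
gripper_width: 0.6
grasp_force: 0.0
0.8 ((0.2541315257549286, -0.3775753676891327), (0.07700030505657196, 0.028139028698205948), 78.79988861083984)
0.71 ((0.5393252372741699, -0.3464282751083374), (0.17369313538074493, 0.020401813089847565), 64.25191497802734)
```

View pics/end.png

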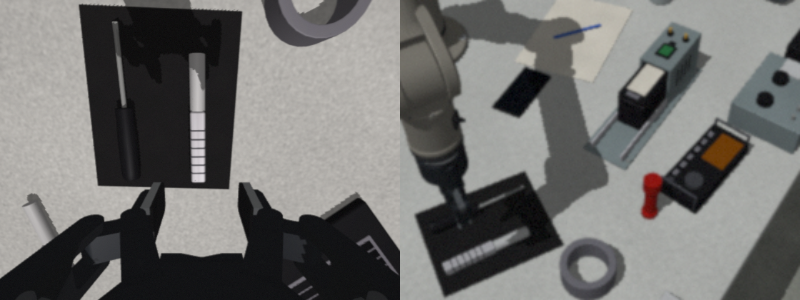

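The wrist view at (197,120) shows the drift lying flat on the mat with the gripper clear. The scene view at (640,95) shows the pack deep in the hood.

```bash
python3 -c "
from h import *
print(job.hand_in())"
```

```text
the job is handed in; nothing more can be done
None
```

I pushed the pack home with the drift's nose, in small steady steps rather than separate taps, laid the drift back on the mat and handed the job in; no verdict came back. The pack stopped moving after about 30 mm, and the push reached at most about 10 N at the wrist, of which I estimate about 6 N was on the block.

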